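# Open the grinder unit's paddle-latched service panel

## Task

Two coffee-machine units stand on the repair bench, each shut by a panel with a paddle latch. Open the grinder unit, the one with the round bean-chute collar on its panel: lift its paddle to withdraw the hidden pawl, swing the panel up until it stands about upright, and leave it standing open. Leave the other unit shut.

Things in the scene. Friction and masses are not known exactly. Their poses are not given: they have to be found in the camera images.
- grinder_unit: Unit to open: fixed black tub 180 mm deep (x), 160 wide (y), 90 high, with a grey lid panel, top face 96 mm above the bench. On the panel, near the hinge, a round black collar 60 mm across, 20 high; near the opposite (latch) edge, on the robot's side, the paddle. Origin: centre of its underside; z up, x from latch edge to hinge edge.
- grinder_grip (a point): Middle of the steel paddle's wide free end, where to take it: a bar 36 mm wide along y (pinch it by these two sides), 26 mm along x, 10 thick. At rest it is 64 mm towards the robot from the paddle's pivot, its middle 26 mm above the panel and 9 mm past the latch edge, axes as the unit's. Its axes turn with panel and paddle; held by its sides it can pivot between the fingers about y.
- grinder_paddle (a joint): Paddle lift relative to the panel, rad: 0 at rest (parallel to it), grows as the free end rises, stop at 0.7. Pawl clear of its catch above about 0.3. A light spring (2 N at the free end) returns it. Pivot along the unit's y, carried by the panel; through (-35, 0, 122) mm in the unit's frame while the panel is shut.
- grinder_panel (a joint): Panel opening, rad: 0 shut, 1.57 upright, stop at 1.75; the latch edge rises and swings towards the hinge. Hinge axis along the unit's y through (90, 0, 90) mm in its frame. Latched, it moves under 0.03. Unlatched, it takes about 3 N at the latch edge; the stiff hinge holds it wherever it is left.
- control_panel (a joint): Panel opening of the other unit, rad: 0 shut. Same size and same paddle latch, but with a flat rectangular metal plate (65 by 110 mm) on its panel in place of the collar. It must stay shut.

How it is judged:
By the outcome, as a careful person would: the job done as asked, in the order asked, and still so for the second after the job is handed in, with the robot touching nothing.
It also fails if it takes over 48 s, if anything falls off the work surface, if the arm or the gripper's body presses on something with over 40 N, if the wrist force passes 120 N, or if a joint passes its speed limit or range.

## Robot

A 6-joint arm with a two-finger parallel gripper is mounted at the origin on the work surface. World frame = base frame: x ahead of the robot, y to its left, z up, the work surface at z = 0. Lengths are in m, angles in rad, forces in N, time in s.
With the tool pointing down it reaches from about 0.35 to 0.85 m from the base axis. Payload 8.1 kg.
Tool frame: the origin (TCP) lies midway between the tips of the shut fingers; the grasp point (between the pads) lies 19 mm behind it; z points along the fingers, y is the line along which they close (so a half turn about z gives the same grasp; the last joint's range is limited). The gripper opens to 85 mm and grips with 20 to 120 N. Pads are 22 mm wide; open, the fingers measure 114 mm over their backs; the gripper's body (76 mm by 85 mm) begins 54 mm behind the grasp point. The pads swing forward as they close: fully open they stand 13 mm farther back than shut.
Start: joints at [1.169, 0.13, 1.488, -0, 1.523, -0.085], TCP at [0.187, 0.57, 0.231] pointing down, gripper open.
Joint ranges: [-2.96, 2.96], [-0.89, 2.26], [0.02, 2.5], [-1.34, 4.48], [0, 2.73], [-2.66, 2.66]. Speed limits (rad/s): [2.39, 2.39, 2.79, 3.14, 3.14, 3.14].

## Interface

Orientations are given as a 3x3 rotation matrix whose columns are the frame's x, y, z axes.
In Python, from workcell import get_state, optics, robot gives the robot as it stands. The module is installed in compiled form; this text tells all that it offers.
- The arm moves only by the tool step_arm, never from a script. Its argument "moves" is a list of rows, each a list of 7 numbers: the shift along the tool's x, y, z as a fraction of full scale, then the turn, a rotation vector about the tool's x, y, z as a fraction of full scale, then the opening, from -1 (shut) to 1 (fully open), so that 0 is half open. In form: [[tx, ty, tz, wx, wy, wz, hand], ...]. A call has 1 to 12 rows; each row is the pose to reach, as a shift and turn from the pose commanded when the call began, along the tool's axes at that moment, turning the shorter way round; what a row does not reach only later rows make up. Full scale, the value 1, is 0.4 m for a shift and pi rad for a turn. A row lasts 1/12 s, in which the tool goes at most 41.7 mm and 7.16 degrees, less where a joint would pass 70% of its speed; a pose out of reach is approached as far as the arm can. A call with a number of a shift or a turn outside -1 to 1 is refused whole. A call with a gripper value outside its range is refused whole. The fingers move at their own pace and stop on an object; "newtons" is the grip in N (left out, the last holds). Time passes only in rows, so rows that repeat a pose let the fingers close. It gives the time, the measured TCP pose, the force, the opening and the grip force at its end, in the units of the state.
- get_state(): the state, without advancing time (a new reading comes with each control period).
- optics.camera(name): name is "side" or "top"; returns a dict with "image" (480x640x3 uint8, red, green, blue), "vertical_fov" (degrees; the focal length in pixels is half the picture's height over the tangent of half this angle, whatever the lens; pixels are square), "cx", "cy" (the principal point, pixels), "dist" ([k1, k2, p1, p2, k3] as OpenCV has them; the pictures are not rectified), "eye" and "orientation" of the camera in the world. Camera axes: x right, y up, looking along -z (the intrinsics and any distortion apply to the point x, -y, -z); pixel columns grow to the right and rows downward; lengths in m; the calibration is good to about 2 mm. A picture is of the moment at which its call begins. There is no depth.
- robot.hand_in(): hands the job in; it is judged then, once.
The state is a dict: "time": time; "q": joint angles; "joint_velocities": joint speeds; "tau": joint torques, N m; "ee_pos": TCP position; "orientation": TCP orientation; "contact_force": force on the tool from outside, world axes, zero at the start; "torque": the same for the moment, N m; "finger_gap": finger opening in m; "grip_force": force on a finger pad.
Only numpy, scipy, OpenCV 4.12 (cv2) and the standard library are available. Lean on these libraries where they do the work, as an engineer would, in place of code of your own. Each camera call takes 0.05 s, during which the arm holds its last target. There are 200 camera calls.

## Working session

There is one attempt and no reset: what is moved stays moved. The work goes in short steps, Python scripts to look and compute and a tool call to move; the robot and the scene stay as the last step left them, time stands still between calls to the robot, and variables do not carry over. Pictures are saved under pics/ and viewed, at most 10 in all, crops included, and the job is handed in when it is done.

Besides the shell and the picture viewer there is one more tool, called in YAML: its name, and indented under it one key for each argument. step_arm: Moves the arm, as the interface text tells. Its arguments: {"type":"object","properties":{"moves":{"type":"array"},"newtons":{"type":"number"}},"required":["moves"]}

```bash
mkdir -p pics
cat > h.py <<'E'
import numpy as np, cv2, pickle
from workcell import get_state, optics, robot
def snap(name, tag):
    c=optics.camera(name); cv2.imwrite(f'pics/{tag}.png',c['image'][:,:,::-1]); pickle.dump(c,open(f'pics/{tag}.pkl','wb')); return c
def load(tag): return pickle.load(open(f'pics/{tag}.pkl','rb'))
def K(c):
    f=240/np.tan(np.radians(c['vertical_fov'])/2); return np.array([[f,0,c['cx']],[0,f,c['cy']],[0,0,1.]])
def ray(c,uv):
    p=cv2.undistortPoints(np.array([[uv]],float),K(c),np.array(c['dist'],float))[0,0]
    return np.array(c['orientation'])@np.array([p[0],-p[1],-1])
def atz(c,uv,z):
    d=ray(c,uv); e=np.array(c['eye']); return e+d*(z-e[2])/d[2]
def proj(c,P):
    P=np.atleast_2d(P); X=(P-np.array(c['eye']))@np.array(c['orientation']); X=X*[1,-1,-1]
    return cv2.projectPoints(X,np.zeros(3),np.zeros(3),K(c),np.array(c['dist'],float))[0][:,0]
E
python3 - <<'E'
from h import *
for n in('top','side'):
    c=snap(n,n+'0'); print(n,c['eye'],np.round(c['orientation'],3).tolist(),c['vertical_fov'],c['dist'])
print(get_state())
E
```

```text
top [ 0.41543545 -0.00390679  0.86842983] [[-0.133, 0.971, -0.198], [-0.991, -0.131, 0.023], [-0.004, 0.2, 0.98]] 47.15295506552365 [-0.02863611  0.          0.          0.          0.        ]
side [ 0.14302506 -0.56331651  0.55050486] [[0.805, 0.315, -0.503], [-0.593, 0.453, -0.666], [0.018, 0.834, 0.551]] 50.256263158084806 [-0.12851964  0.          0.          0.          0.        ]
{'time': 0.1, 'q': array([ 1.16859660e+00,  1.31121261e-01,  1.48917291e+00,  1.32349931e-06,
        1.52302583e+00, -8.54291325e-02]), 'joint_velocities': array([-0.00146835, -0.00237259, -0.00101723,  0.00086726,  0.0014942 ,
       -0.00108308]), 'tau': array([ 8.93258384e-04, -5.70944095e+01, -5.01947522e+01, -2.61433579e-04,
        7.86191085e-03, -5.54513508e-05]), 'ee_pos': array([0.1866954 , 0.56968119, 0.23032668]), 'orientation': array([[-9.50246258e-01,  3.11498940e-01, -6.77378174e-04],
       [ 3.11499641e-01,  9.50244941e-01, -1.58899788e-03],
       [ 1.48704029e-04, -1.72094234e-03, -9.99998508e-01]]), 'contact_force': array([-0.6856324 ,  0.09056894, -0.78540009]), 'torque': array([-0.04128055,  0.00036856, -0.02925711]), 'grip_force': 0.0, 'finger_gap': 0.08518307812769689}
```

View pics/top0.png

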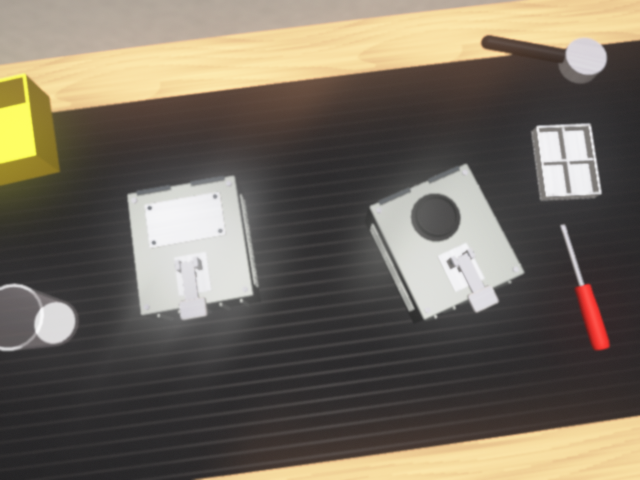

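View pics/side0.png

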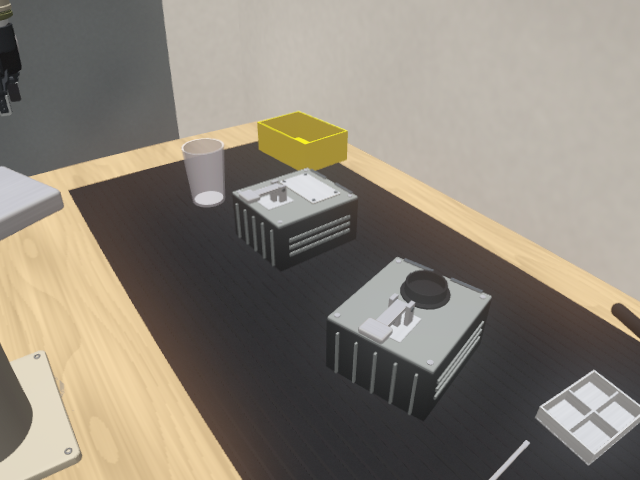

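The top picture shows the grinder unit (collar at 436,217) on the right, with panel corners at about (370,207), (466,166), (523,271) and (424,319), and its paddle end at about (482,297). The side picture agrees. I'll fit the pose next.

Run:
```python
from h import *
c=load('top0')
C=[atz(c,p,.096) for p in [(371,207),(466,166),(523,271),(425,319)]]
print(np.round(C,4)); print([round(np.linalg.norm(C[i]-C[i-1]),4) for i in range(4)])
for n,p,z in [('grip',(482,297),.127),('collar',(436,216),.116)]: print(n,atz(c,p,z))
m=np.mean(C,0); x=(C[0]+C[1]-C[2]-C[3]); yaw=np.arctan2(x[1],x[0]); print(m,yaw)
# refine by least squares over both views
from scipy.optimize import least_squares
s=load('side0')
def pts(p,L):
    R=np.array([[np.cos(p[2]),-np.sin(p[2]),0],[np.sin(p[2]),np.cos(p[2]),0],[0,0,1]]); return np.array(L)@R.T+[p[0],p[1],0]
p0=[m[0],m[1],yaw]
g=pts(p0,[[-.099,0,.122]]); print('g',g, proj(c,g),proj(s,g))
L=[[.09,.08,.096],[.09,-.08,.096],[-.09,-.08,.096],[-.09,.08,.096],[-.099,0,.127]]
print(proj(s,pts(p0,L)).round(1).tolist());print(proj(c,pts(p0,L)).round(1).tolist())
for n,b in(('top0',(400,160,130,165)),('side0',(320,250,180,170))):
    I=cv2.imread(f'pics/{n}.png'); x,y,w,h=b; cv2.imwrite(f'pics/{n}c.png',cv2.resize(I[y:y+h,x:x+w],None,fx=3.5,fy=3.5,interpolation=2))
a=cv2.imread('pics/top0c.png');b=cv2.imread('pics/side0c.png');H=min(a.shape[0],b.shape[0],)
W=int(800-a.shape[1]); b=b[:,:] 
out=np.zeros((600,1090,3),'uint8');out[:a.shape[0],:455]=a;out[:b.shape[0],460:460+b.shape[1]]=b
cv2.imwrite('pics/both.png',cv2.resize(out,(800,440)))
```

```text
[[ 0.6166 -0.099   0.096 ]
 [ 0.6599 -0.2477  0.096 ]
 [ 0.4947 -0.2993  0.096 ]
 [ 0.4466 -0.1494  0.096 ]]
[np.float64(0.1773), np.float64(0.1549), np.float64(0.1731), np.float64(0.1574)]
grip [ 0.46412424 -0.22502606  0.127     ]
collar [ 0.58616635 -0.18549262  0.116     ]
[ 0.55446455 -0.19884628  0.096     ] 0.29565802174850414
g [[ 0.4597601  -0.22769185  0.122     ]] [[483.49545783 300.30000662]] [[373.26109134 329.95370769]]
[[395.1, 254.6], [490.8, 293.8], [432.3, 369.8], [325.3, 315.3], [373.5, 326.9]]
[[369.0, 206.8], [466.5, 163.4], [525.0, 272.9], [424.6, 320.2], [484.5, 299.9]]
```

View pics/both.png

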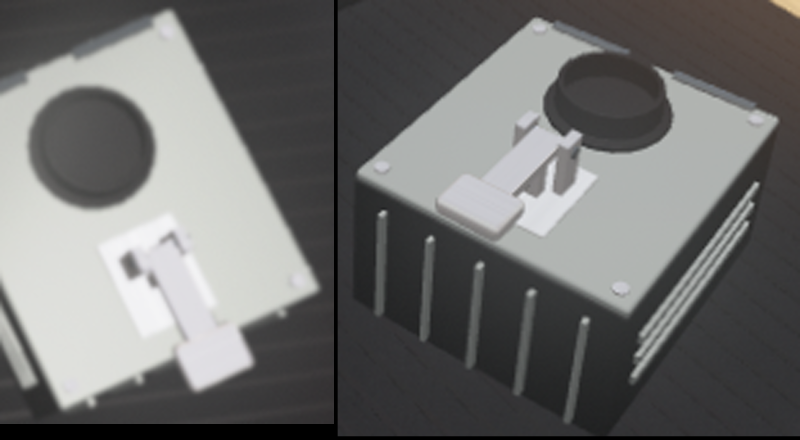

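The crop confirms the edges: side-view corners at about (397,258), (491,297), (433,371) and (328,317), with the paddle-end top at (375,329). In the top view the paddle-end top is at (484,299). I'll do a joint fit and work out the first move.

```bash
cat >> h.py <<'E'
from scipy.optimize import least_squares
from scipy.spatial.transform import Rotation as Ro
def pts(p,L): return Ro.from_euler('z',p[2]).apply(np.array(L))+[p[0],p[1],0]
def frac(target,Rt=None,s=None):
    s=s or get_state(); R=s['orientation']; t=R.T@(np.array(target)-s['ee_pos'])/.4
    w=np.zeros(3) if Rt is None else Ro.from_matrix(R.T@Rt).as_rotvec()/np.pi
    return np.round(t,4),np.round(w,4)
def toolR(yaw): # pointing down, tool y = -unit y
    y=-np.array([-np.sin(yaw),np.cos(yaw),0]); z=np.array([0,0,-1.]); return np.c_[np.cross(y,z),y,z]
E
python3 - <<'E'
from h import *
c,s=load('top0'),load('side0')
L=[[.09,.08,.096],[.09,-.08,.096],[-.09,-.08,.096],[-.09,.08,.096],[-.099,0,.127]]
T=np.array([(370,207),(466.5,164.5),(523.8,272),(424.5,319),(483.7,299)]);S=np.array([(397,258),(491.4,296.7),(433,371),(327.5,317),(375.4,329)])
f=lambda p:np.r_[proj(c,pts(p,L))-T,proj(s,pts(p,L))-S].ravel()
r=least_squares(f,[.554,-.199,.296],loss='soft_l1'); print(r.x.round(4)); print(f(r.x).reshape(-1,2).round(1).tolist())
for g in([.55,-.2,.2957],r.x): print(pts(g,[[-.099,0,.122]]))
p=r.x; R=toolR(p[2])
print(frac([.45,.2,.28],R)); print(R.round(3))
E
```

```text
[ 0.5551 -0.2003  0.2938]
[[-0.0, -0.8], [1.0, -1.6], [2.0, 0.4], [0.9, 0.6], [1.7, 0.4], [-0.8, -3.1], [0.5, -2.4], [0.3, -0.6], [-1.2, -1.4], [-0.8, -1.7]]
[[ 0.45529676 -0.22884954  0.122     ]]
[[ 0.46032452 -0.22895775  0.122     ]]
(array([-0.9134, -0.6734, -0.1232]), array([-3.000e-04,  7.000e-04,  8.057e-01]))
[[ 0.957  0.29   0.   ]
 [ 0.29  -0.957  0.   ]
 [ 0.    -0.    -1.   ]]
```

step_arm:
  moves:
    - [-0.91, -0.67, -0.12, 0, 0, 0.45, 1]
    - [-0.91, -0.67, -0.12, 0, 0, 0.45, 1]
    - [-0.91, -0.67, -0.12, 0, 0, 0.45, 1]
    - [-0.91, -0.67, -0.12, 0, 0, 0.45, 1]
    - [-0.91, -0.67, -0.12, 0, 0, 0.45, 1]
    - [-0.91, -0.67, -0.12, 0, 0, 0.45, 1]
    - [-0.91, -0.67, -0.12, 0, 0, 0.45, 1]
    - [-0.91, -0.67, -0.12, 0, 0, 0.45, 1]
    - [-0.91, -0.67, -0.12, 0, 0, 0.45, 1]
    - [-0.91, -0.67, -0.12, 0, 0, 0.45, 1]
    - [-0.91, -0.67, -0.12, 0, 0, 0.45, 1]
    - [-0.91, -0.67, -0.12, 0, 0, 0.45, 1]

```text
time: 1.1
ee_pos: [0.4525, 0.1967, 0.2798]
orientation: [[0.172, 0.985, 0.002], [0.985, -0.172, -0.002], [-0.002, 0.002, -1.0]]
contact_force: [0.4, 0.2, 0.2]
finger_gap: 0.0854
grip_force: 0.0
```

Run:
```python
from h import *
s=get_state();print(s['ee_pos'],s['q']); print(frac([.459,-.2285,.2],toolR(.294)))
```

```text
[0.45253638 0.19666752 0.27975087] [ 0.30803703 -0.17742818  1.7036081  -0.00272573  1.61428308  0.48091446]
(array([-1.0439,  0.1984,  0.2018]), array([1.000e-03, 1.000e-04, 3.513e-01]))
```

step_arm:
  moves:
    - [-1, 0.2, 0.1, 0, 0, 0.35, 1]
    - [-1, 0.2, 0.1, 0, 0, 0.35, 1]
    - [-1, 0.2, 0.1, 0, 0, 0.35, 1]
    - [-1, 0.2, 0.1, 0, 0, 0.35, 1]
    - [-1, 0.2, 0.1, 0, 0, 0.35, 1]
    - [-1, 0.2, 0.1, 0, 0, 0.35, 1]
    - [-1, 0.2, 0.1, 0, 0, 0.35, 1]
    - [-1, 0.2, 0.1, 0, 0, 0.35, 1]
    - [-1, 0.2, 0.1, 0, 0, 0.35, 1]
    - [-1, 0.2, 0.1, 0, 0, 0.35, 1]
    - [-1, 0.2, 0.1, 0, 0, 0.35, 1]
    - [-1, 0.2, 0.1, 0, 0, 0.35, 1]

```text
time: 2.1
ee_pos: [0.4638, -0.2071, 0.2383]
orientation: [[0.953, 0.303, -0.002], [0.303, -0.953, 0.001], [-0.001, -0.002, -1.0]]
contact_force: [-0.8, 0.0, 0.3]
finger_gap: 0.085
grip_force: 0.0
```

Run:
```python
from h import *
s=get_state();print(s['ee_pos'],s['q']); print(frac([.459,-.2285,.16],toolR(.294)))
```

```text
[ 0.46384266 -0.20707485  0.23826384] [-5.20869135e-01 -1.21419253e-01  1.72810907e+00  2.72732144e-05
  1.53695482e+00  7.41796169e-01]
(array([-0.0275,  0.0477,  0.1956]), array([-0.0005,  0.0004,  0.0045]))
```

step_arm:
  moves:
    - [-0.0275, 0.0475, 0.1, 0, 0, 0.004, 1]
    - [-0.0275, 0.0475, 0.195, 0, 0, 0.004, 1]
    - [-0.0275, 0.0475, 0.195, 0, 0, 0.004, 1]
    - [-0.0275, 0.0475, 0.195, 0, 0, 0.004, 1]

```text
time: 2.43
ee_pos: [0.4583, -0.2248, 0.1592]
orientation: [[0.955, 0.295, -0.005], [0.295, -0.955, 0.004], [-0.004, -0.005, -1.0]]
contact_force: [0.3, -0.6, -0.3]
finger_gap: 0.0854
grip_force: 0.0
```

Run:
```python
from h import *
s=get_state();print(s['ee_pos'],s['q']); 
t=snap('top','top1');d=snap('side','side1')
o=[]
for c,b in((t,(400,210,130,130)),(d,(310,220,130,130))):
    x,y,w,h=b;o.append(cv2.resize(c['image'][y:y+h,x:x+w,::-1],(400,400),interpolation=2))
cv2.imwrite('pics/c1.png',np.hstack(o))
print(frac([.459,-.2285,.101],toolR(.294)))
```

```text
[ 0.45826455 -0.22475567  0.15917652] [-5.56774507e-01 -6.08194499e-02  1.81699785e+00  4.47703740e-04
  1.39173759e+00  7.14022412e-01]
(array([-0.0069,  0.0031,  0.1564]), array([ 0.0004, -0.0005,  0.002 ]))
```

View pics/c1.png

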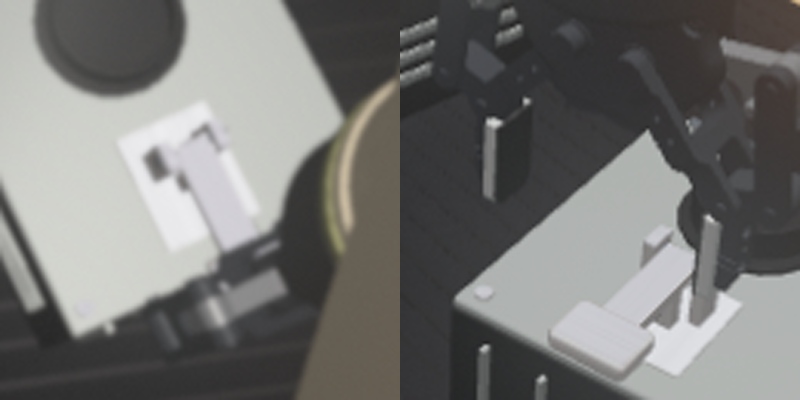

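The fingers straddle the paddle end on both sides (in the crops at about (490,160) and (705,270)), with the paddle between them. I'll go down and pinch.

step_arm:
  moves:
    - [-0.006, 0.004, 0.08, 0, 0, 0.001, 1]
    - [-0.006, 0.004, 0.146, 0, 0, 0.001, 1]
    - [-0.006, 0.004, 0.146, 0, 0, 0.001, 1]
    - [-0.006, 0.004, 0.146, 0, 0, 0.001, 1]
    - [-0.006, 0.004, 0.146, 0, 0, 0.001, -1]
    - [-0.006, 0.004, 0.146, 0, 0, 0.001, -1]
    - [-0.006, 0.004, 0.146, 0, 0, 0.001, -1]
    - [-0.006, 0.004, 0.146, 0, 0, 0.001, -1]
    - [-0.006, 0.004, 0.146, 0, 0, 0.001, -1]
    - [-0.006, 0.004, 0.146, 0, 0, 0.001, -1]
    - [-0.006, 0.004, 0.146, 0, 0, 0.001, -1]
    - [-0.006, 0.004, 0.146, 0, 0, 0.001, -1]
  newtons: 50

```text
time: 3.53
ee_pos: [0.4586, -0.2285, 0.1045]
orientation: [[0.957, 0.291, 0.001], [0.291, -0.957, 0.001], [0.001, -0.001, -1.0]]
contact_force: [-4.6, 7.1, 11.5]
finger_gap: 0.0347
grip_force: 51.0
```

Run:
```python
from h import *
s=get_state();print(s['ee_pos'],s['contact_force'],s['torque']); 
d=snap('side','side2')['image'][220:370,290:490,::-1]
cv2.imwrite('pics/c2.png',cv2.resize(d,(800,600),interpolation=2))
```

```text
[ 0.45858645 -0.22846602  0.10451119] [-4.62272572  7.11742384 11.4980875 ] [ 1.24478841  0.65421029 -0.27407865]
```

View pics/c2.png

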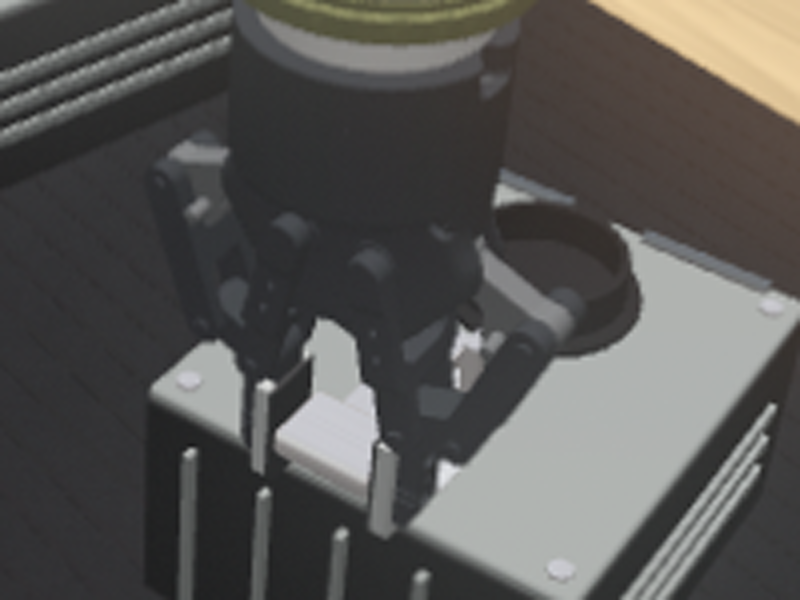

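The paddle end sits between the pads (crop x from about 265 to 385, gap 35 mm). Next I'll lift it along its arc to about 0.5 rad.

step_arm:
  moves:
    - [0, 0, -0.02, 0, 0, 0, -1]
    - [0.002, 0, -0.035, 0, 0, 0, -1]
    - [0.006, 0, -0.05, 0, 0, 0, -1]
    - [0.01, 0, -0.063, 0, 0, 0, -1]
    - [0.015, 0, -0.075, 0, 0, 0, -1]
    - [0.02, 0, -0.086, 0, 0, 0, -1]
    - [0.02, 0, -0.086, 0, 0, 0, -1]
    - [0.02, 0, -0.086, 0, 0, 0, -1]

```text
time: 4.25
ee_pos: [0.4649, -0.2263, 0.1379]
orientation: [[0.957, 0.292, -0.003], [0.292, -0.957, 0.001], [-0.002, -0.002, -1.0]]
contact_force: [-7.7, 5.1, 1.6]
finger_gap: 0.0346
grip_force: 52.8
```

Run:
```python
from h import *
s=get_state();print(s['ee_pos'],s['contact_force'],s['torque'],s['grip_force'],s['finger_gap']); 
d=snap('side','side3')['image'][220:370,290:490,::-1]
cv2.imwrite('pics/c3.png',cv2.resize(d,(800,600),interpolation=2))
r=np.hypot(181.2,62.7);a=np.arctan2(62.7,181.2)
for th in np.arange(.1,1.66,.1).tolist()+[1.57]: print(round(th,2),(np.array([-r*np.cos(a+th)+181.2,-(r*np.sin(a+th)-62.7)])/400).round(3))
```

```text
[ 0.46491486 -0.22634157  0.13788563] [-7.67584559  5.09903224  1.5791516 ] [ 0.80570492  1.51499504 -0.11956147] 52.773603200912476 0.03458085924752682
0.1 [ 0.018 -0.044]
0.2 [ 0.04  -0.087]
0.3 [ 0.067 -0.127]
0.4 [ 0.097 -0.164]
0.5 [ 0.131 -0.198]
0.6 [ 0.168 -0.228]
0.7 [ 0.208 -0.255]
0.8 [ 0.25  -0.277]
0.9 [ 0.294 -0.296]
1.0 [ 0.34  -0.309]
1.1 [ 0.387 -0.318]
1.2 [ 0.435 -0.322]
1.3 [ 0.483 -0.322]
1.4 [ 0.53  -0.316]
1.5 [ 0.577 -0.306]
1.6 [ 0.623 -0.291]
1.57 [ 0.609 -0.296]
```

View pics/c3.png

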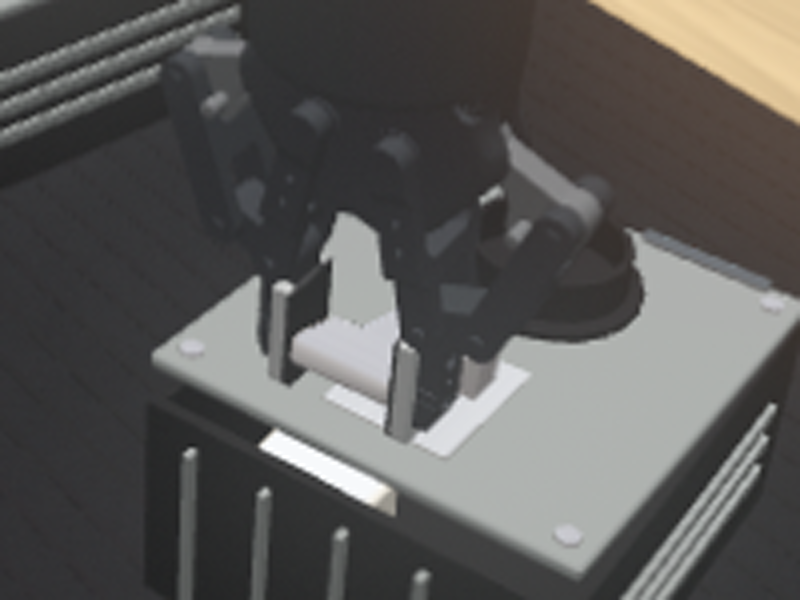

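The pawl is clear: the paddle is tilted up, the catch strike is visible at about (325,470), and the panel's latch edge has already risen a little. Now I'll follow the hinge arc.

step_arm:
  moves:
    - [0.01, -0.002, -0.022, 0, 0, 0, -1]
    - [0.018, -0.004, -0.044, 0, 0, 0, -1]
    - [0.04, -0.004, -0.087, 0, 0, 0, -1]
    - [0.067, -0.004, -0.127, 0, 0, 0, -1]
    - [0.097, -0.004, -0.164, 0, 0, 0, -1]
    - [0.131, -0.004, -0.198, 0, 0, 0, -1]
    - [0.168, -0.004, -0.228, 0, 0, 0, -1]
    - [0.208, -0.004, -0.255, 0, 0, 0, -1]
    - [0.25, -0.004, -0.277, 0, 0, 0, -1]
    - [0.25, -0.004, -0.277, 0, 0, 0, -1]

```text
time: 5.13
ee_pos: [0.564, -0.196, 0.2507]
orientation: [[0.956, 0.292, 0.004], [0.292, -0.956, -0.002], [0.004, 0.003, -1.0]]
contact_force: [-0.2, -2.2, 2.3]
finger_gap: 0.0345
grip_force: 54.4
```

Run:
```python
from h import *
s=get_state();print(s['ee_pos'],s['contact_force'],s['torque'],s['grip_force'],s['finger_gap']); 
d=snap('side','side4')['image'][130:400,250:610,::-1]
cv2.imwrite('pics/c4.png',cv2.resize(d,(800,600),interpolation=2))
```

```text
[ 0.5640046  -0.19604416  0.25069663] [-0.17825182 -2.24402277  2.25953385] [-0.2219931   0.59756227 -0.10059869] 54.39200699329376 0.03452134265587832
```

View pics/c4.png

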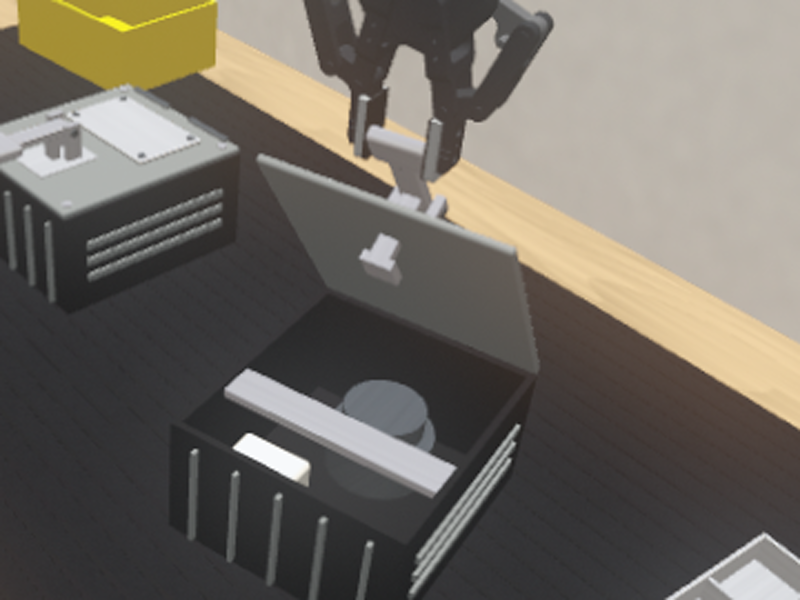

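The panel is open to about 0.9 rad with the paddle still held (crop at about (400,145)), and the other unit is shut. I'll continue to a planned 1.5 rad.

step_arm:
  moves:
    - [0.044, 0.002, -0.019, 0, 0, 0, -1]
    - [0.09, 0.002, -0.032, 0, 0, 0, -1]
    - [0.137, 0.002, -0.041, 0, 0, 0, -1]
    - [0.185, 0.002, -0.045, 0, 0, 0, -1]
    - [0.233, 0.002, -0.045, 0, 0, 0, -1]
    - [0.28, 0.002, -0.039, 0, 0, 0, -1]
    - [0.327, 0.002, -0.029, 0, 0, 0, -1]
    - [0.327, 0.002, -0.029, 0, 0, 0, -1]
    - [0.327, 0.002, -0.029, 0, 0, 0, -1]

```text
time: 5.93
ee_pos: [0.6878, -0.1589, 0.2618]
orientation: [[0.956, 0.292, 0.004], [0.292, -0.956, -0.001], [0.003, 0.002, -1.0]]
contact_force: [1.9, 1.3, 3.6]
finger_gap: 0.0348
grip_force: 50.0
```

Run:
```python
from h import *
s=get_state();print(s['ee_pos'],s['contact_force'],s['torque'],s['grip_force'],s['finger_gap']); 
c=snap('side','side5')
d=c['image'][130:400,250:610,::-1]
cv2.imwrite('pics/c5.png',cv2.resize(d,(800,600),interpolation=2))
p=[.5551,-.2003,.2938]
for th in (1.3,1.4,1.5,1.57,1.65,1.73):
    v=[[.09-.18*np.cos(th)+h*np.sin(th),y,.09+.18*np.sin(th)+h*np.cos(th)] for y in(.08,-.08) for h in (0,.006)]
    print(th,((proj(c,pts(p,v))-[250,130])*800/360).round().tolist())
```

```text
[ 0.68784544 -0.15890082  0.26178269] [1.87756294 1.33897684 3.58465894] [-0.034978    0.16448034 -0.12955536] 49.97580885887146 0.03478446598372754
1.3 [[307.0, 83.0], [312.0, 77.0], [562.0, 166.0], [566.0, 159.0]]
1.4 [[323.0, 67.0], [328.0, 63.0], [575.0, 147.0], [579.0, 141.0]]
1.5 [[338.0, 55.0], [343.0, 51.0], [587.0, 132.0], [591.0, 127.0]]
1.57 [[348.0, 48.0], [353.0, 45.0], [595.0, 123.0], [598.0, 119.0]]
1.65 [[359.0, 42.0], [364.0, 40.0], [603.0, 115.0], [606.0, 112.0]]
1.73 [[370.0, 38.0], [374.0, 36.0], [611.0, 109.0], [614.0, 107.0]]
```

View pics/c5.png

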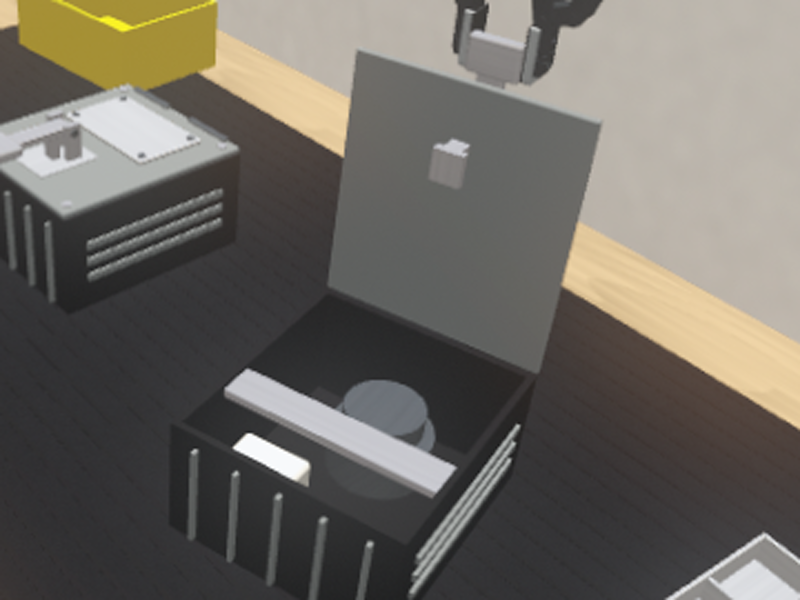

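The panel's top corners at crop (357,50) and (601,123) match about 1.6 rad, so it is upright. I'll release and retreat straight up.

step_arm:
  moves:
    - [0, 0, 0, 0, 0, 0, 1]
    - [0, 0, 0, 0, 0, 0, 1]
    - [0, 0, 0, 0, 0, 0, 1]
    - [0, 0, 0, 0, 0, 0, 1]
    - [0, 0, 0, 0, 0, 0, 1]
    - [0, 0, 0, 0, 0, 0, 1]
    - [0, 0, -0.06, 0, 0, 0, 1]
    - [0, 0, -0.13, 0, 0, 0, 1]
    - [0, 0, -0.22, 0, 0, 0, 1]
    - [0, 0, -0.22, 0, 0, 0, 1]
    - [0, 0, -0.22, 0, 0, 0, 1]
    - [0, 0, -0.22, 0, 0, 0, 1]

```text
time: 6.98
ee_pos: [0.6865, -0.1589, 0.3477]
orientation: [[0.957, 0.292, 0.001], [0.292, -0.957, -0.0], [0.0, 0.0, -1.0]]
contact_force: [-0.3, 0.3, -0.9]
finger_gap: 0.0851
grip_force: 0.0
```

Run:
```python
from h import *
s=get_state();print(s['ee_pos'],s['contact_force'],s['finger_gap']); 
d=snap('side','side6')['image'][60:400,180:630,::-1]
cv2.imwrite('pics/c6.png',cv2.resize(d,(794,600),interpolation=2))
```

```text
[ 0.68648883 -0.15889208  0.34774784] [-0.27553339  0.26937266 -0.94790914] 0.08513437367108102
```

View pics/c6.png

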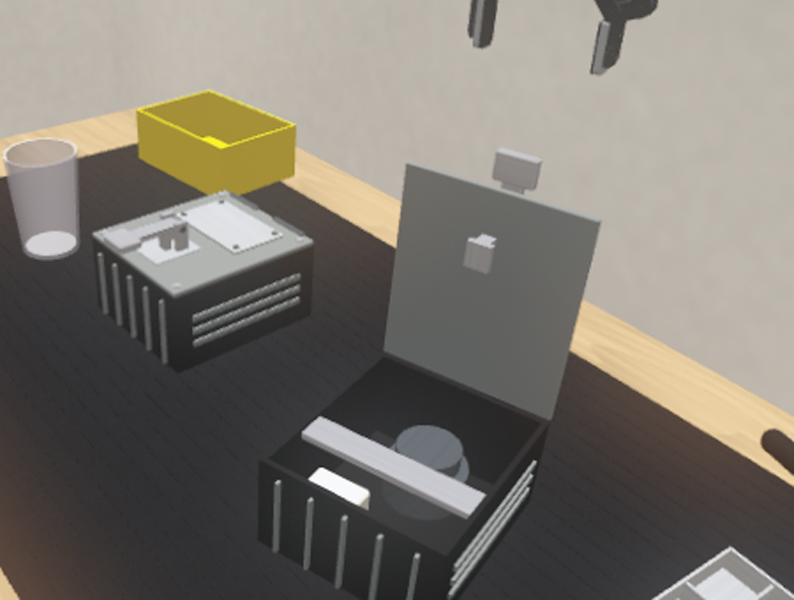

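The panel stands upright with its top corners at about (405,165) and (600,220). The gripper is clear above it and the other unit is shut.

```bash
python3 -c "
from workcell import robot
print(robot.hand_in())"
```

```text
the job is handed in; nothing more can be done
None
```

The grinder unit's panel stands open about upright (roughly 1.6 rad) with the gripper clear of it, the other unit is still shut, and the job was handed in after about 7 s of robot time.

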